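# Turn the hive-barrow wheel until its valve is at the top

### The job

With the fingertips, push the hive-barrow wheel round clockwise (as seen from the robot) by one spoke after another, until its valve stem is at twelve o'clock, straight up above the hub, in line with the pointer of the stand. Push gently and only on the spokes: do not pinch them, keep off the freshly cemented tyre and the valve, and do not turn the wheel anticlockwise all the way instead, which would unscrew the hub. Leave everything else on the bench and on the stand where it is, and let go of the wheel at the end.

Things in the scene. Friction and masses are not known exactly. Their poses are not given: they have to be found in the camera images.
- stand: Fixed stand, plywood board 400 x 400 x 18 mm; its wheel leans back 55 degrees from upright, the face looking to the robot and up. Origin on the bench under the hub; own x away from the robot, y left, z up; yaw differs. In its axes up-slope (twelve o'clock) is (0.819, 0, 0.574) and the axle out of the wheel's face (-0.574, 0, 0.819).
- bar (a point): Middle of the fixed green bar, 30 mm wide, 10 mm thick, crossing in front of the whole wheel from nine to three o'clock; this point is 31 mm in front of the hub along the axle. Its posts stand 180 mm left and right of the hub. It blocks a finger between the spokes, so one spoke cannot be pushed all the way: work in the open half above it and change spokes.
- pointer (a point): End of the fixed steel rod that marks twelve o'clock, 172 mm up-slope of the hub, just outside the tyre; its post stands 172 mm behind the hub, 260 mm high.
- hub (a point): Centre of the wheel on its axle, 150 mm above the bench, in the middle plane of the tyre.
- twelve (a point): Fixed point of the stand where the tip of the valve stem must be: 78 mm up-slope of the hub, 6 mm in front of the middle plane.
- wheel (a joint): Turn of the wheel in rad: 0 with the valve at twelve o'clock, growing clockwise as seen from the robot (the top moves to the robot's right). Starts between -4.2 and -2.9, so it has that far to go. The bearing is stiff (0.3 N m, some 5 N at 60 mm radius); the wheel stays where it is left.
- valve_tip (a point): Free inner end of the valve stem: 78 mm from the axle, 6 mm in front of the middle plane.
- spokes: Aluminium rim with five straight spokes, 72 degrees apart at 36, 108, 180, 252, 324 degrees from the valve; gaps open right through. Origin at the hub centre, z along the axle out of the face, x to the valve. Spokes 14 mm wide, from 2 mm behind to 10 mm in front of the middle plane, from the hub barrel (radius 22, 22 mm in front) to the rim (inner radius 106, 15 mm in front).
- tyre: Black rubber tyre on the rim, outer radius 150 mm, 40 mm wide (20 mm to either side of the middle plane), turns with the wheel. Not to be touched.
- valve: Valve stem, black with a black cap, 13 mm in diameter: sticks out of the rim towards the hub, 28 mm long (radius 106 to 78 mm), turns with the wheel. Origin at the hub centre. Not to be touched.
- tin: Loose tin, 48 mm in diameter, 45 mm high, on the board in front of the wheel. Bystander.
- lever: Loose flat steel tyre lever, 130 x 18 x 8 mm, on the board in front of the wheel. Bystander.
- caps: Loose small carton, 50 x 35 x 30 mm, on the board in front of the wheel. Bystander.
- jar: Honey jar, 70 mm in diameter, 100 mm high, on the bench to the left. Bystander.
- tub: White open tub, 100 mm in diameter, 75 mm high, on the bench to the left. Bystander.
- hive_tool: Flat hive tool, about 210 mm long, lying on the bench to the right. Bystander.
- brush: Wooden brush lying on the bench to the right. Bystander.

How it is judged:
By the outcome, as a careful person would: the job done as asked, in the order asked, and still so for the second after the job is handed in, with the robot touching nothing.
It also fails if it takes over 64 s, if anything falls off the work surface, if the arm or the gripper's body presses on something with over 40 N, if the wrist force passes 120 N, or if a joint passes its speed limit or range.

### The arm

A 7-joint arm with a two-finger parallel gripper is mounted at the origin on the work surface. World frame = base frame: x ahead of the robot, y to its left, z up, the work surface at z = 0. Lengths are in m, angles in rad, forces in N, time in s.
With the tool pointing down it reaches from about 0.425 to 0.925 m from the base axis. Payload 6.8 kg.
Tool frame: the origin (TCP) lies on the front face of the gripper's body, between the roots of the fingers; the fingertips stand 73 mm ahead of it and the grasp point (between the pads) lies 54 mm ahead of it; z points along the fingers, y is the line along which they close (so a half turn about z gives the same grasp; the last joint's range is limited). The gripper opens to 85 mm and grips with 20 to 120 N. Pads are 22 mm wide; open, the fingers measure 114 mm over their backs; the gripper's body (76 mm by 85 mm) begins 54 mm behind the grasp point. The pads swing forward as they close: fully open they stand 13 mm farther back than shut.
Start: joints at [1.13, 0.477, 0.022, 1.555, -0.011, 1.109, -0.083], TCP at [0.221, -0.638, 0.304] pointing down, gripper open.
Joint ranges: [-2.96, 2.96], [-0.34, 2.1], [-1.41, 1.46], [0.24, 2.44], [-1.37, 4.51], [0.17, 1.92], [-2.96, 2.96]. Speed limits (rad/s): [2.39, 2.39, 3.14, 3.14, 3.14, 3.14, 3.14].

### API

Orientations are given as a unit quaternion [w, x, y, z].
In Python, from station import bot, optics gives the robot as it stands.
- The arm moves only by the tool drive_tool, never from a script. Its argument "deltas" is a list of rows, each an object with "gripper": the closure in counts, from 0 (fully open) to 255 (shut); "offset": the shift along the tool's x, y, z in units of 1000 mm (1.0 is 1000 mm), a list of three; "angular": the turn, a rotation vector about the tool's x, y, z in units of 45 degrees (1.0 is 45 degrees), a list of three. In form: [{"gripper": gripper, "offset": [dx, dy, dz], "angular": [rx, ry, rz]}, ...]. A call has 1 to 5 rows; each row is the pose to reach, as a shift and turn from the pose commanded when the call began, along the tool's axes at that moment; what a row does not reach only later rows make up. A row lasts 1/10 s, in which the tool goes at most 50 mm and 8.59 degrees, less where a joint would pass 70% of its speed; a pose out of reach is approached as far as the arm can. A call with a number of a shift or a turn outside -1 to 1 is refused whole. A call with a gripper value outside its range is refused whole. The fingers move at their own pace and stop on an object; "grip_force" is the grip in N (left out, the last holds). Time passes only in rows, so rows that repeat a pose let the fingers close. It gives the time, the measured TCP pose, the force, the opening and the grip force at its end, in the units of the state.
- bot.get_obs(): the state, without advancing time (a new reading comes with each control period).
- optics.read_camera(name): name is "side" or "top" or "wrist"; returns the picture (420x560x3 uint8, blue, green, red); there is no depth.
- optics.camera_model(name): a dict with "fx", "fy", "cx", "cy" (pixels), "cam_to_world" (4x4, takes a point from camera to world coordinates). Camera axes: x right, y up, looking along -z (the intrinsics and any distortion apply to the point x, -y, -z); pixel columns grow to the right and rows downward; lengths in m; the calibration is good to about 2 mm. The wrist camera is an equidistant fisheye: a pixel r from the principal point sees the ray r / f radians off the axis. A picture is of the moment at which its call begins: read the wrist's pose just before it. camera_model takes no time and is no camera call; for the wrist camera it gives the pose at the moment of the call.
- bot.hand_in(): hands the job in; it is judged then, once.
The state is a dict: "t": time; "q": joint angles; "joint_vel": joint speeds; "joint_torque": joint torques, N m; "eef_pos": TCP position; "tool_rot": TCP orientation; "contact_force": force on the tool from outside, world axes, zero at the start; "torque": the same for the moment, N m; "gripper_width": opening from 0.0 (shut) to 1.0 (fully open); "grasp_force": force on a finger pad.
Only numpy, scipy, OpenCV 4.12 (cv2) and the standard library are available. Lean on these libraries where they do the work, as an engineer would, in place of code of your own. Each camera call takes 0.05 s, during which the arm holds its last target. There are 200 camera calls.

## Working session

There is one attempt and no reset: what is moved stays moved. The work goes in short steps, Python scripts to look and compute and a tool call to move; the robot and the scene stay as the last step left them, time stands still between calls to the robot, and variables do not carry over. Pictures are saved under pics/ and viewed, at most 10 in all, crops included, and the job is handed in when it is done.

Besides the shell and the picture viewer there is one more tool, called after "Emit:" as name(argument=value, ...), one argument or row to a line, values as JSON. drive_tool: Moves the arm, as the interface text tells. Its arguments: {"type":"object","properties":{"deltas":{"type":"array"},"grip_force":{"type":"number"}},"required":["deltas"]}

```bash
mkdir -p pics; ls; python3 - <<'E'
from station import bot, optics
import cv2,numpy as np
np.set_printoptions(precision=4,suppress=True)
o=bot.get_obs();print(o['t'],o['eef_pos'],o['tool_rot'],o['gripper_width'])
for n in('side','top'):
    cv2.imwrite(f'pics/{n}0.png',optics.read_camera(n)); m=optics.camera_model(n);print(n,m)
E
```

```text
pics
0.0 [ 0.2203 -0.6375  0.3029] [-0.0009  0.9862  0.1656 -0.0002] 0.9973958150561495
side {'fx': 449.99999224684143, 'fy': 449.99999224684143, 'cx': 277.67080883026256, 'cy': 213.46386075116283, 'cam_to_world': array([[-0.7643,  0.4443, -0.4675, -0.0686],
       [-0.6447, -0.5081,  0.5711,  0.781 ],
       [ 0.0162,  0.7379,  0.6748,  1.0367],
       [ 0.    ,  0.    ,  0.    ,  1.    ]])}
top {'fx': 380.6608194116819, 'fy': 380.6608194116819, 'cx': 279.387888460012, 'cy': 208.39161571067126, 'cam_to_world': array([[ 0.0051,  0.9867, -0.1627,  0.3453],
       [-1.    ,  0.0038, -0.0086,  0.0056],
       [-0.0079,  0.1628,  0.9866,  1.4385],
       [ 0.    ,  0.    ,  0.    ,  1.    ]])}
```

View pics/side0.png

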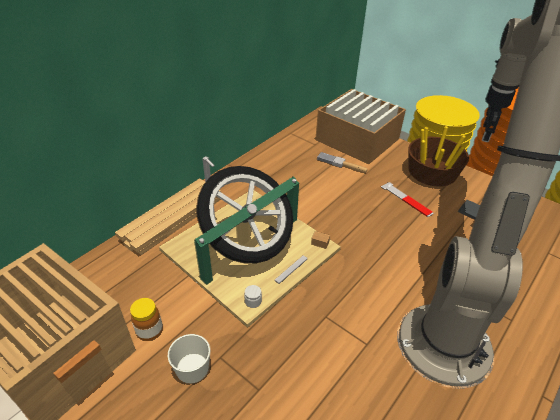

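View pics/top0.png

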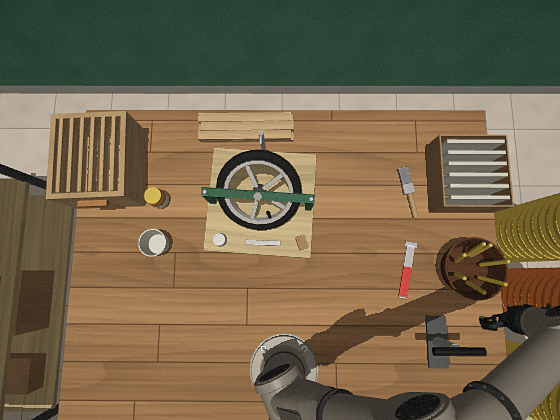

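The side view shows the wheel at about (247,212), with the green bar from (203,240) to (297,183). In the top view the hub is near (258,196), the bar runs from (203,190) to (313,203), and the valve is near (268,214). I'll zoom in on both.

```bash
python3 - <<'E'
import cv2,numpy as np
a=cv2.imread('pics/top0.png')[125:260,193:323];b=cv2.imread('pics/side0.png')[150:285,185:315]
c=np.hstack([cv2.resize(i,(390,405),interpolation=cv2.INTER_CUBIC) for i in(a,b)])
cv2.imwrite('pics/z0.png',c)
E
```

```text
(no output)
```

View pics/z0.png

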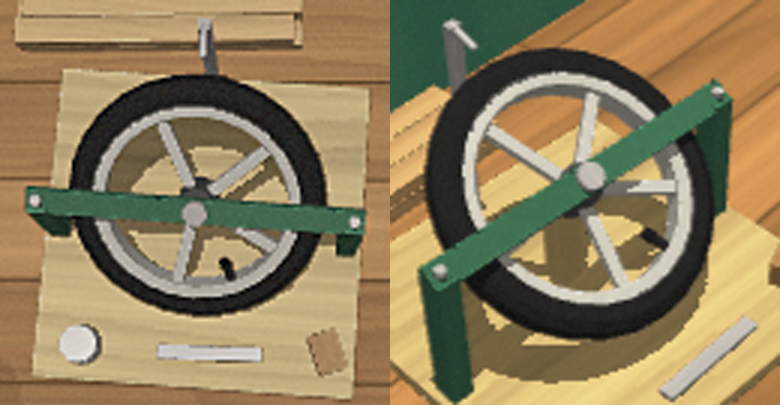

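Bolts in the crop: top view (36,201) and (354,222), cap (194,213). Side view (49,271) and (327,92), cap (202,177). The valve is near five o'clock, with its tip at (225,262) in top and (253,232) in side. Next I'll fit the stand pose and wheel angle.

```bash
cat > h.py <<'E'
import numpy as np, cv2
from scipy.optimize import least_squares
from scipy.spatial.transform import Rotation as R
np.set_printoptions(precision=4,suppress=True)
U=np.array([.819,0,.574]);A=np.array([-.574,0,.819]);Y=np.array([0,1.,0])
def proj(m,p):
    T=np.linalg.inv(m['cam_to_world']);c=T[:3,:3]@p+T[:3,3]
    return np.array([m['cx']+m['fx']*c[0]/-c[2],m['cy']-m['fy']*c[1]/-c[2]])
def wheel(r,ang,ax): # ang clockwise from 12 -> right = -y ; local
    return np.array([0,0,.15])+r*(np.cos(ang)*U-np.sin(ang)*Y)+ax*A
def toW(s,p): return np.array([s[0],s[1],0])+R.from_euler('z',s[2]).apply(p)
E
cat > fit.py <<'E'
from h import *
from station import optics
M={n:optics.camera_model(n) for n in('top','side')}
k=lambda n,u,v:np.array([193+u/3,125+v/3] if n=='top' else [185+u/3,150+v/3])-.33
L=[('top',36,201,'l'),('top',354,222,'r'),('top',194,213,'c'),('side',49,271,'l'),('side',327,92,'r'),('side',202,177,'c'),('top',225,262,'v'),('side',253,232,'v')]
def pts(s):
    h=np.array([0,0,.15])
    return dict(l=h+.18*Y+.038*A,r=h-.18*Y+.038*A,c=h+s[4]*A,v=wheel(.078,s[3],.006))
def res(s):
    P=pts(s);return np.concatenate([proj(M[n],toW(s,P[q]))-k(n,u,v) for n,u,v,q in L])
f=least_squares(res,[.7,0,0,-3.7,.04],loss='soft_l1');print(f.x,res(f.x).reshape(-1,2))
np.save('s.npy',f.x)
# independent triangulation check of bar bolts/cap: height
def ray(n,uv):
    m=M[n];d=np.array([(uv[0]-m['cx'])/m['fx'],-(uv[1]-m['cy'])/m['fy'],-1]);C=m['cam_to_world'];d=C[:3,:3]@d;return C[:3,3],d/np.linalg.norm(d)
for q in 'lrcv':
    S=np.zeros((3,3));b=np.zeros(3)
    for n,u,v,qq in L:
        if qq==q:
            o,d=ray(n,k(n,u,v));Pm=np.eye(3)-np.outer(d,d);S+=Pm;b+=Pm@o
    print(q,np.linalg.solve(S,b),toW(f.x,pts(f.x)[q]))
E
python3 fit.py
```

```text
[ 0.6174  0.0884 -0.0687 -3.5641  0.0395] [[-0.0565  0.3027]
 [ 0.4185  0.8731]
 [ 0.323   0.2518]
 [ 0.315   0.3489]
 [ 0.0676  0.2874]
 [-0.7953 -0.6099]
 [-0.6444 -0.8088]
 [-0.2171 -0.4938]]
l [0.609  0.2693 0.1815] [0.608  0.2695 0.1811]
r [ 0.5848 -0.0889  0.1823] [ 0.5833 -0.0897  0.1811]
c [0.5942 0.0901 0.181 ] [0.5948 0.0899 0.1823]
v [0.5523 0.0592 0.1114] [0.5536 0.0607 0.1141]
```

The fit agrees with triangulation to about 2 mm: stand at (0.617, 0.088), yaw -0.069, wheel at about -3.56 rad. Spokes stand at -24° and 48° in the open half. The plan is three pushes, each on the spoke standing at -24°, turning about 72°, 72° and 60°, with a shut gripper along the axle (tool y radial, tool x against the tangent).

```bash
cat > plan.py <<'E'
import sys
from h import *
from station import bot
s=np.load('s.npy')
def target(r,deg,ax):
    t=np.radians(deg);p=toW(s,wheel(r,t,ax)+.073*A)
    et=-np.sin(t)*U-np.cos(t)*Y;er=np.cos(t)*U-np.sin(t)*Y
    return p,R.from_euler('z',s[2])*R.from_matrix(np.c_[-et,er,-A])
def show(p,Q):
    o=bot.get_obs();q=o['tool_rot'];C=R.from_quat([q[1],q[2],q[3],q[0]])
    print('t',o['t'],'pos',np.array(o['eef_pos']),'F',np.array(o['contact_force']),'w',o['gripper_width'])
    print('target',p,'offset',C.inv().apply(p-o['eef_pos']),'ang',(C.inv()*Q).as_rotvec(True)/45)
    d=toW(s,[0,0,.15]);v=R.from_euler('z',s[2]).inv().apply(np.array(o['eef_pos'])-d)-0
    v=v-.073*0*A; print('now r,ang,ax(tip)',np.hypot(v@U,v@Y),np.degrees(np.arctan2(-(v@Y),v@U)),v@A-.073, 'tool z',C.apply([0,0,1]))
if __name__=='__main__': show(*target(*map(float,sys.argv[1:4])))
E
python3 plan.py .062 -46 .08
```

```text
t 0.1 pos [ 0.2204 -0.6376  0.303 ] F [-0.5597 -0.0763 -0.6483] w 1.0036585623781036
target [0.568  0.1365 0.3   ] offset [ 0.5815 -0.618   0.0039] ang [-0.9023  0.165  -2.4212]
now r,ang,ax(tip) 0.7765686962221899 104.59991581063375 0.25105839977364325 tool z [-0.0007  0.0015 -1.    ]
```

Emit:
drive_tool(
  deltas=[
    {"gripper": 255,"offset": [0,0,-0.05],"angular": [0,0,-0.15]},
    {"gripper": 255,"offset": [0.03,-0.03,-0.08],"angular": [0,0,-0.3]},
    {"gripper": 255,"offset": [0.065,-0.065,-0.08],"angular": [0,0,-0.45]},
    {"gripper": 255,"offset": [0.1,-0.1,-0.08],"angular": [0,0,-0.6]},
    {"gripper": 255,"offset": [0.135,-0.135,-0.08],"angular": [0,0,-0.75]},
  ],
  grip_force=20,
)

```text
t: 0.6
eef_pos: [0.3044, -0.4644, 0.3838]
tool_rot: [0.0, 0.895, 0.447, -0.0]
contact_force: [0.6, -0.0, 0.6]
gripper_width: 0.144
grasp_force: 0.0
```

```bash
python3 plan.py .062 -46 .08
```

```text
t 0.6 pos [ 0.3044 -0.4644  0.3838] F [ 0.6475 -0.023   0.5953] w 0.14365037036467035
target [0.568  0.1365 0.3   ] offset [ 0.6388 -0.1502  0.0837] ang [-0.8364 -0.0954 -1.6964]
now r,ang,ax(tip) 0.5800793522449119 98.9649003326312 0.2759086276040806 tool z [-0.0001 -0.0001 -1.    ]
```

Emit:
drive_tool(
  deltas=[
    {"gripper": 255,"offset": [0.05,-0.01,0],"angular": [0,0,-0.17]},
    {"gripper": 255,"offset": [0.1,-0.02,0],"angular": [0,0,-0.34]},
    {"gripper": 255,"offset": [0.15,-0.03,0],"angular": [0,0,-0.51]},
    {"gripper": 255,"offset": [0.2,-0.045,0],"angular": [0,0,-0.68]},
    {"gripper": 255,"offset": [0.25,-0.06,0],"angular": [0,0,-0.85]},
  ],
)

```text
t: 1.1
eef_pos: [0.4049, -0.2358, 0.3837]
tool_rot: [-0.0, 0.699, 0.716, -0.0]
contact_force: [1.2, -0.4, 0.4]
gripper_width: -0.005
grasp_force: 0.0
```

```bash
python3 plan.py .062 -46 .08
```

```text
t 1.1 pos [ 0.4049 -0.2358  0.3837] F [ 1.2293 -0.3688  0.3789] w -0.005148267096342402
target [0.568  0.1365 0.3   ] offset [0.3682 0.1721 0.0836] ang [-0.7165 -0.344  -0.8752]
now r,ang,ax(tip) 0.33864640035834415 93.59248359198156 0.2273229610870477 tool z [-0.0003 -0.0001 -1.    ]
```

Emit:
drive_tool(
  deltas=[
    {"gripper": 255,"offset": [0.042,0.02,0],"angular": [-0.1,-0.05,-0.12]},
    {"gripper": 255,"offset": [0.084,0.04,0],"angular": [-0.2,-0.1,-0.24]},
    {"gripper": 255,"offset": [0.126,0.06,0],"angular": [-0.3,-0.15,-0.36]},
    {"gripper": 255,"offset": [0.168,0.08,0],"angular": [-0.4,-0.2,-0.48]},
    {"gripper": 255,"offset": [0.21,0.1,0],"angular": [-0.5,-0.25,-0.6]},
  ],
)

```text
t: 1.6
eef_pos: [0.5009, -0.0239, 0.3842]
tool_rot: [0.206, 0.497, 0.84, 0.071]
contact_force: [0.8, -0.9, -0.1]
gripper_width: -0.0
grasp_force: 0.0
```

```bash
python3 plan.py .062 -46 .08
```

```text
t 1.6 pos [ 0.5009 -0.0239  0.3842] F [ 0.7808 -0.9083 -0.0534] w -0.00022118167616308378
target [0.568  0.1365 0.3   ] offset [0.1335 0.1063 0.0904] ang [-0.2187 -0.0876 -0.2724]
now r,ang,ax(tip) 0.1283704943449627 69.20365149954245 0.18105375649983685 tool z [ 0.4163 -0.0856 -0.9052]
```

Emit:
drive_tool(
  deltas=[
    {"gripper": 255,"offset": [0.033,0.026,0.01],"angular": [-0.06,-0.02,-0.07]},
    {"gripper": 255,"offset": [0.066,0.053,0.03],"angular": [-0.11,-0.04,-0.14]},
    {"gripper": 255,"offset": [0.1,0.08,0.06],"angular": [-0.17,-0.07,-0.21]},
    {"gripper": 255,"offset": [0.1335,0.1063,0.0904],"angular": [-0.2187,-0.0876,-0.2724]},
    {"gripper": 255,"offset": [0.1335,0.1063,0.0904],"angular": [-0.2187,-0.0876,-0.2724]},
  ],
)

```text
t: 2.1
eef_pos: [0.5676, 0.1367, 0.2973]
tool_rot: [0.28, 0.388, 0.872, 0.103]
contact_force: [0.9, -0.8, -0.1]
gripper_width: -0.003
grasp_force: 0.0
```

```bash
python3 plan.py .062 -46 .03; python3 - <<'E'
from station import optics
import cv2,numpy as np
a=optics.read_camera('wrist');cv2.imwrite('pics/w1.png',a)
E
```

```text
t 2.1 pos [0.5676 0.1367 0.2973] F [ 0.902  -0.7621 -0.0992] w -0.0026044645120242398
target [0.5966 0.1345 0.2591] offset [-0.0017  0.0013  0.048 ] ang [-0.0036 -0.006  -0.0003]
now r,ang,ax(tip) 0.060840590809421585 -47.368975138298495 0.0780170189889579 tool z [ 0.5683 -0.0378 -0.822 ]
```

View pics/w1.png

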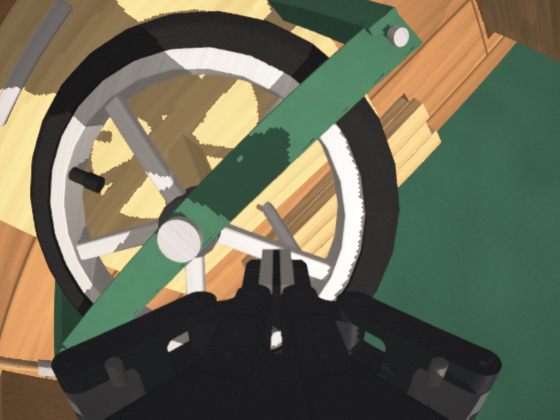

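The wrist view shows the shut fingers at (275,260) just above the pushed spoke (220,235)–(325,270), with the bar to the upper left and the valve at (85,180). That matches the plan, so I'll insert.

Emit:
drive_tool(
  deltas=[
    {"gripper": 255,"offset": [0,0.001,0.025],"angular": [0,0,0]},
    {"gripper": 255,"offset": [0,0.001,0.045],"angular": [0,0,0]},
    {"gripper": 255,"offset": [0,0.001,0.065],"angular": [0,0,0]},
    {"gripper": 255,"offset": [0,0.001,0.084],"angular": [0,0,0]},
    {"gripper": 255,"offset": [0,0.001,0.084],"angular": [0,0,0]},
  ],
)

```text
t: 2.65
eef_pos: [0.6166, 0.13, 0.229]
tool_rot: [0.28, 0.391, 0.871, 0.101]
contact_force: [-0.6, -0.4, 0.4]
gripper_width: -0.002
grasp_force: 0.0
```

```bash
python3 plan.py .062 -46 -.006
```

```text
t 2.65 pos [0.6166 0.13   0.229 ] F [-0.6173 -0.4037  0.4027] w -0.0022857950776256084
target [0.6172 0.1331 0.2296] offset [ 0.0017  0.0027 -0.0003] ang [-0.0098 -0.0037 -0.0066]
now r,ang,ax(tip) 0.059273223218923116 -44.3753599956004 -0.006227025089163105 tool z [ 0.5663 -0.0424 -0.8231]
```

Emit:
drive_tool(
  deltas=[
    {"gripper": 255,"offset": [-0.0052,0.0003,0],"angular": [0,0,0.111]},
    {"gripper": 255,"offset": [-0.0104,0.0,0],"angular": [0,0,0.222]},
    {"gripper": 255,"offset": [-0.0155,-0.001,0],"angular": [0,0,0.333]},
    {"gripper": 255,"offset": [-0.0205,-0.0025,0],"angular": [0,0,0.444]},
    {"gripper": 255,"offset": [-0.0254,-0.0045,0],"angular": [0,0,0.556]},
  ],
)

```text
t: 3.15
eef_pos: [0.6262, 0.1121, 0.2402]
tool_rot: [0.25, 0.569, 0.766, 0.163]
contact_force: [0.3, 4.8, -3.9]
gripper_width: 0.004
grasp_force: 2.8
```

```bash
python3 plan.py .062 30 -.006
```

```text
t 3.15 pos [0.6262 0.1121 0.2402] F [ 0.2582  4.8346 -3.9342] w 0.003839119929847326
target [0.6207 0.0571 0.2357] offset [-0.0503 -0.0232  0.0025] ang [-0.007  -0.0042  1.1249]
now r,ang,ax(tip) 0.0625513224920949 -22.77269558672715 -0.003311313577372521 tool z [ 0.5687 -0.0355 -0.8218]
```

Emit:
drive_tool(
  deltas=[
    {"gripper": 255,"offset": [-0.0053,-0.0003,0.0005],"angular": [0,0,0.111]},
    {"gripper": 255,"offset": [-0.0106,-0.001,0.001],"angular": [0,0,0.222]},
    {"gripper": 255,"offset": [-0.0159,-0.0022,0.0015],"angular": [0,0,0.333]},
    {"gripper": 255,"offset": [-0.021,-0.0038,0.002],"angular": [0,0,0.444]},
    {"gripper": 255,"offset": [-0.026,-0.0058,0.0025],"angular": [0,0,0.556]},
  ],
)

```text
t: 3.65
eef_pos: [0.6301, 0.0864, 0.2422]
tool_rot: [0.21, 0.721, 0.624, 0.215]
contact_force: [-1.8, 4.6, 3.8]
gripper_width: 0.005
grasp_force: 2.8
```

```bash
python3 plan.py .062 30 -.006
```

```text
t 3.65 pos [0.6301 0.0864 0.2422] F [-1.8049  4.6248  3.8348] w 0.005170216297644739
target [0.6207 0.0571 0.2357] offset [-0.0306 -0.0074  0.001 ] ang [-0.0034 -0.0059  0.5694]
now r,ang,ax(tip) 0.06339873603066003 0.9696877725915526 -0.004881123594325465 tool z [ 0.572  -0.0342 -0.8196]
```

Emit:
drive_tool(
  deltas=[
    {"gripper": 255,"offset": [-0.0065,-0.0005,0.0003],"angular": [0,0,0.133]},
    {"gripper": 255,"offset": [-0.013,-0.0016,0.0005],"angular": [0,0,0.267]},
    {"gripper": 255,"offset": [-0.0193,-0.0034,0.001],"angular": [0,0,0.4]},
    {"gripper": 255,"offset": [-0.0254,-0.0058,0.001],"angular": [0,0,0.533]},
    {"gripper": 255,"offset": [-0.0308,-0.0078,0.001],"angular": [0,0,0.644]},
  ],
)

```text
t: 4.15
eef_pos: [0.6213, 0.0563, 0.2364]
tool_rot: [0.15, 0.854, 0.423, 0.261]
contact_force: [0.9, 5.5, 4.3]
gripper_width: 0.001
grasp_force: 2.7
```

Emit:
drive_tool(
  deltas=[
    {"gripper": 255,"offset": [0,0,0],"angular": [0,0,0]},
    {"gripper": 255,"offset": [0.001,0,0],"angular": [0,0,0]},
    {"gripper": 255,"offset": [0.004,0,0],"angular": [0,0,0]},
    {"gripper": 255,"offset": [0.004,0,-0.03],"angular": [0,0,0]},
    {"gripper": 255,"offset": [0.004,0,-0.075],"angular": [0,0,0]},
  ],
)

```text
t: 4.65
eef_pos: [0.5787, 0.0586, 0.2941]
tool_rot: [0.151, 0.856, 0.424, 0.255]
contact_force: [-0.0, -0.6, 1.2]
gripper_width: -0.002
grasp_force: 0.0
```

```bash
python3 plan.py .061 -46 .06; python3 - <<'E'
from station import optics
import cv2,numpy as np
a=optics.read_camera('top')[125:260,193:323];b=optics.read_camera('side')[150:285,185:315]
c=np.hstack([cv2.resize(i,(390,405),interpolation=cv2.INTER_CUBIC) for i in(a,b)])
cv2.imwrite('pics/z1.png',c)
E
```

```text
t 4.65 pos [0.5787 0.0586 0.2941] F [-0.0319 -0.5563  1.2047] w -0.002297152557960641
target [0.5788 0.135  0.2832] offset [ 0.0581 -0.0505  0.0057] ang [-0.0146  0.0033 -1.7613]
now r,ang,ax(tip) 0.061946770523747016 31.506656537791773 0.06593548566088094 tool z [ 0.564  -0.0423 -0.8247]
```

View pics/z1.png

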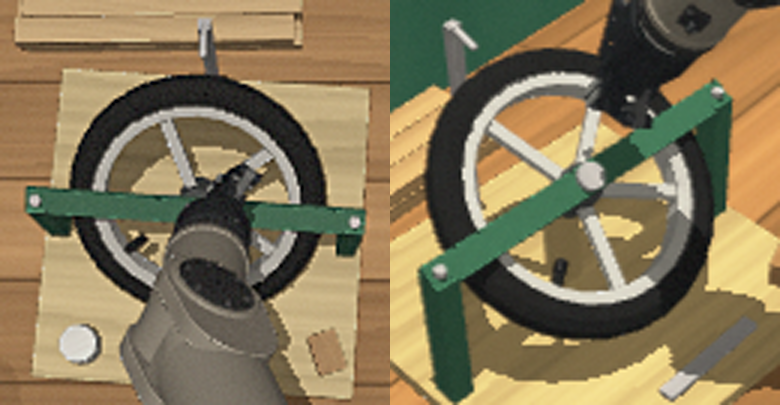

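Push 1 worked: the spokes stand where they did before, and the valve is now at lower left (top crop (138,242), side crop (560,268)). Now back over to the next spoke.

Emit:
drive_tool(
  deltas=[
    {"gripper": 255,"offset": [0.006,-0.005,0],"angular": [0,0,-0.17]},
    {"gripper": 255,"offset": [0.012,-0.01,0],"angular": [0,0,-0.34]},
    {"gripper": 255,"offset": [0.018,-0.015,0],"angular": [0,0,-0.51]},
    {"gripper": 255,"offset": [0.024,-0.02,0],"angular": [0,0,-0.68]},
    {"gripper": 255,"offset": [0.03,-0.025,0],"angular": [0,0,-0.85]},
  ],
)

```text
t: 5.25
eef_pos: [0.5785, 0.0979, 0.2925]
tool_rot: [0.228, 0.667, 0.683, 0.192]
contact_force: [-0.2, -0.2, 0.4]
gripper_width: -0.0
grasp_force: 0.0
```

```bash
python3 plan.py .061 -47 .06
```

```text
t 5.25 pos [0.5785 0.0979 0.2925] F [-0.1754 -0.2182  0.392 ] w -4.788211080611343e-05
target [0.5783 0.1358 0.2828] offset [ 0.0384 -0.0044  0.0062] ang [-0.009   0.0009 -0.9264]
now r,ang,ax(tip) 0.05001943023224242 -7.875663947471085 0.06635649374987203 tool z [ 0.5675 -0.0427 -0.8223]
```

Emit:
drive_tool(
  deltas=[
    {"gripper": 255,"offset": [0.0076,-0.001,0.001],"angular": [0,0,-0.18]},
    {"gripper": 255,"offset": [0.0152,-0.002,0.002],"angular": [0,0,-0.36]},
    {"gripper": 255,"offset": [0.0228,-0.003,0.004],"angular": [0,0,-0.54]},
    {"gripper": 255,"offset": [0.0305,-0.004,0.006],"angular": [0,0,-0.73]},
    {"gripper": 255,"offset": [0.0384,-0.0044,0.006],"angular": [-0.009,0,-0.92]},
  ],
)

```text
t: 5.75
eef_pos: [0.5784, 0.1358, 0.2829]
tool_rot: [0.284, 0.382, 0.874, 0.101]
contact_force: [0.5, -0.1, -0.5]
gripper_width: -0.003
grasp_force: 0.0
```

```bash
python3 plan.py .061 -47 -.006
```

```text
t 5.75 pos [0.5784 0.1358 0.2829] F [ 0.483  -0.0652 -0.5287] w -0.0029241262915361958
target [0.6161 0.1332 0.2288] offset [ 0.0002 -0.0001  0.066 ] ang [-0.0005  0.0009 -0.0057]
now r,ang,ax(tip) 0.0611655079128424 -46.88183669632761 0.06003315342111269 tool z [ 0.5728 -0.0402 -0.8187]
```

Emit:
drive_tool(
  deltas=[
    {"gripper": 255,"offset": [0,0,0.02],"angular": [0,0,0]},
    {"gripper": 255,"offset": [0,0,0.04],"angular": [0,0,0]},
    {"gripper": 255,"offset": [0,0,0.055],"angular": [0,0,0]},
    {"gripper": 255,"offset": [0,0,0.066],"angular": [0,0,0]},
    {"gripper": 255,"offset": [0,0,0.066],"angular": [0,0,0]},
  ],
)

```text
t: 6.25
eef_pos: [0.6163, 0.1328, 0.2278]
tool_rot: [0.283, 0.385, 0.873, 0.101]
contact_force: [-0.5, -0.3, -0.1]
gripper_width: -0.001
grasp_force: 0.0
```

```bash
python3 plan.py .062 -20 -.006
```

```text
t 6.25 pos [0.6163 0.1328 0.2278] F [-0.5431 -0.2736 -0.0664] w -0.0008539980418932993
target [0.6281 0.1089 0.2383] offset [-0.0282 -0.0049 -0.001 ] ang [-0.0023  0.0003  0.5864]
now r,ang,ax(tip) 0.06048202380728752 -46.96470354746778 -0.006947385936784331 tool z [ 0.5714 -0.0404 -0.8197]
```

Emit:
drive_tool(
  deltas=[
    {"gripper": 255,"offset": [-0.0055,0.0002,0],"angular": [0,0,0.117]},
    {"gripper": 255,"offset": [-0.0112,-0.0003,0],"angular": [0,0,0.233]},
    {"gripper": 255,"offset": [-0.0168,-0.0014,0],"angular": [0,0,0.35]},
    {"gripper": 255,"offset": [-0.0224,-0.003,0],"angular": [0,0,0.467]},
    {"gripper": 255,"offset": [-0.028,-0.005,0],"angular": [0,0,0.583]},
  ],
)

```text
t: 6.75
eef_pos: [0.6273, 0.1126, 0.2392]
tool_rot: [0.251, 0.572, 0.763, 0.166]
contact_force: [-0.7, 5.2, -3.7]
gripper_width: 0.0
grasp_force: 2.8
```

Emit:
drive_tool(
  deltas=[
    {"gripper": 255,"offset": [-0.0053,-0.0003,0.0003],"angular": [0,0,0.111]},
    {"gripper": 255,"offset": [-0.0106,-0.001,0.0005],"angular": [0,0,0.222]},
    {"gripper": 255,"offset": [-0.0159,-0.0022,0.001],"angular": [0,0,0.333]},
    {"gripper": 255,"offset": [-0.021,-0.0038,0.001],"angular": [0,0,0.444]},
    {"gripper": 255,"offset": [-0.026,-0.0058,0.001],"angular": [0,0,0.556]},
  ],
)

```text
t: 7.25
eef_pos: [0.63, 0.0868, 0.2419]
tool_rot: [0.21, 0.723, 0.621, 0.218]
contact_force: [0.2, 7.5, 0.2]
gripper_width: -0.0
grasp_force: 2.9
```

```bash
python3 plan.py .062 30 -.006
```

```text
t 7.25 pos [0.63   0.0868 0.2419] F [0.2101 7.4791 0.2384] w -0.00021235036503023028
target [0.6207 0.0571 0.2357] offset [-0.031  -0.0068  0.0007] ang [ 0.0011 -0.0101  0.5573]
now r,ang,ax(tip) 0.06316973192964169 0.630146519260563 -0.005008776032805778 tool z [ 0.5756 -0.0323 -0.8171]
```

Emit:
drive_tool(
  deltas=[
    {"gripper": 255,"offset": [-0.0065,-0.0005,0.0003],"angular": [0,0,0.133]},
    {"gripper": 255,"offset": [-0.013,-0.0016,0.0005],"angular": [0,0,0.267]},
    {"gripper": 255,"offset": [-0.0193,-0.0034,0.001],"angular": [0,0,0.4]},
    {"gripper": 255,"offset": [-0.0254,-0.0056,0.001],"angular": [0,0,0.533]},
    {"gripper": 255,"offset": [-0.031,-0.0075,0.001],"angular": [0,0,0.644]},
  ],
)

```text
t: 7.75
eef_pos: [0.6213, 0.0569, 0.2364]
tool_rot: [0.149, 0.856, 0.419, 0.265]
contact_force: [0.9, 5.7, 3.7]
gripper_width: 0.001
grasp_force: 2.8
```

Emit:
drive_tool(
  deltas=[
    {"gripper": 255,"offset": [0,0,0],"angular": [0,0,0]},
    {"gripper": 255,"offset": [0.001,0,0],"angular": [0,0,0]},
    {"gripper": 255,"offset": [0.004,0,0],"angular": [0,0,0]},
    {"gripper": 255,"offset": [0.004,0,-0.03],"angular": [0,0,0]},
    {"gripper": 255,"offset": [0.004,0,-0.075],"angular": [0,0,0]},
  ],
)

```text
t: 8.25
eef_pos: [0.5786, 0.0589, 0.2948]
tool_rot: [0.15, 0.857, 0.42, 0.259]
contact_force: [0.1, -2.4, -0.5]
gripper_width: 0.001
grasp_force: 0.0
```

Emit:
drive_tool(
  deltas=[
    {"gripper": 255,"offset": [0.006,-0.005,0],"angular": [0,0,-0.17]},
    {"gripper": 255,"offset": [0.012,-0.01,0],"angular": [0,0,-0.34]},
    {"gripper": 255,"offset": [0.018,-0.015,0],"angular": [0,0,-0.51]},
    {"gripper": 255,"offset": [0.024,-0.02,0],"angular": [0,0,-0.68]},
    {"gripper": 255,"offset": [0.03,-0.025,0],"angular": [0,0,-0.85]},
  ],
)

```text
t: 8.75
eef_pos: [0.5785, 0.0984, 0.294]
tool_rot: [0.229, 0.67, 0.679, 0.196]
contact_force: [-0.3, -0.4, -0.4]
gripper_width: 0.004
grasp_force: 0.0
```

```bash
python3 plan.py .057 -46 .06; python3 - <<'E'
from station import optics
import cv2,numpy as np
a=optics.read_camera('top')[125:260,193:323];b=optics.read_camera('side')[150:285,185:315]
c=np.hstack([cv2.resize(i,(390,405),interpolation=cv2.INTER_CUBIC) for i in(a,b)])
cv2.imwrite('pics/z2.png',c)
E
```

```text
t 8.75 pos [0.5785 0.0984 0.294 ] F [-0.2764 -0.3846 -0.4246] w 0.0038211715426332634
target [0.5764 0.1323 0.2817] offset [ 0.0345 -0.0079  0.0076] ang [ 0.0002  0.0014 -0.9168]
now r,ang,ax(tip) 0.050847318454850354 -8.225607988762558 0.06764096823085279 tool z [ 0.573  -0.0403 -0.8186]
```

View pics/z2.png

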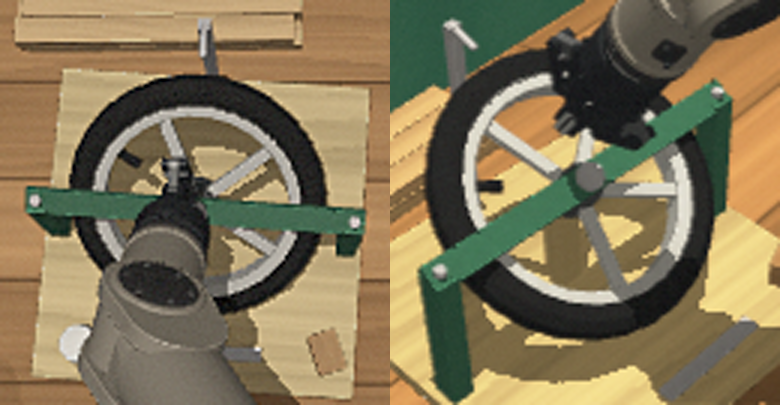

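The valve is now at about ten o'clock, tip at (139,165) in the top crop and (111,185) in the side crop. I'll compute the wheel angle before inserting beside it.

```bash
cat > va.py <<'E'
import sys
from h import *
from station import optics
s=np.load('s.npy');M={n:optics.camera_model(n) for n in('top','side')}
a=list(map(float,sys.argv[1:5]))
for n,u,v in(('top',a[0],a[1]),('side',a[2],a[3])):
    k=np.array([193+u/3,125+v/3] if n=='top' else [185+u/3,150+v/3])-.33
    g=np.radians(np.arange(-180,180,.2));e=[np.linalg.norm(proj(M[n],toW(s,wheel(.078,t,.006)))-k) for t in g]
    i=int(np.argmin(e));print(n,np.degrees(g[i]),e[i])
E
python3 va.py 139 165 111 185
```

```text
top -59.400000000006855 0.4196577526013427
side -58.40000000000691 0.286321881354822
```

Wheel is at about -59°. For this gap I'll align the finger with the spoke, so it clears the valve by more than 5 mm.

```bash
cat > plan2.py <<'E'
import sys
from plan import *
# spoke angle, radial, tangential offset behind spoke (mm), tip axial
a,rad,tan,ax=map(float,sys.argv[1:5])
t=np.radians(a)-np.arctan2(tan,rad)
p,_=target(np.hypot(rad,tan)/1e3,np.degrees(t),ax/1e3);_,Q=target(.06,a,0)
show(p,Q)
E
python3 plan2.py -23 52 23.5 50
```

```text
t 8.85 pos [0.5785 0.0995 0.2941] F [-0.0333 -0.3317 -0.5834] w -0.00010020307610056917
target [0.5814 0.1329 0.2729] offset [ 0.0344 -0.009   0.0178] ang [ 0.0014 -0.0013 -0.41  ]
now r,ang,ax(tip) 0.05102786177437853 -9.463466684035918 0.0677575979074166 tool z [ 0.5733 -0.0382 -0.8184]
```

Emit:
drive_tool(
  deltas=[
    {"gripper": 255,"offset": [0.01,-0.003,0.002],"angular": [0,0,-0.14]},
    {"gripper": 255,"offset": [0.02,-0.006,0.006],"angular": [0,0,-0.28]},
    {"gripper": 255,"offset": [0.03,-0.008,0.012],"angular": [0,0,-0.41]},
    {"gripper": 255,"offset": [0.0344,-0.009,0.018],"angular": [0,0,-0.41]},
    {"gripper": 255,"offset": [0.0344,-0.009,0.018],"angular": [0,0,-0.41]},
  ],
)

```text
t: 9.35
eef_pos: [0.5819, 0.1323, 0.2722]
tool_rot: [0.256, 0.556, 0.775, 0.159]
contact_force: [-0.5, 0.1, 0.0]
gripper_width: -0.001
grasp_force: 0.0
```

```bash
python3 plan2.py -23 52 23.5 -6
```

```text
t 9.35 pos [0.5819 0.1323 0.2722] F [-0.5146  0.0796  0.0379] w -0.001026503113203253
target [0.6135 0.1307 0.2271] offset [0.0005 0.0002 0.0551] ang [ 0.0008 -0.0008 -0.0086]
now r,ang,ax(tip) 0.05663605409085265 -46.91155381271975 0.04916317909211251 tool z [ 0.5729 -0.0386 -0.8187]
```

Emit:
drive_tool(
  deltas=[
    {"gripper": 255,"offset": [0.0005,0,0.015],"angular": [0,0,0]},
    {"gripper": 255,"offset": [0.0005,0,0.03],"angular": [0,0,0]},
    {"gripper": 255,"offset": [0.0005,0,0.04],"angular": [0,0,0]},
    {"gripper": 255,"offset": [0.0005,0,0.05],"angular": [0,0,0]},
    {"gripper": 255,"offset": [0.0005,0,0.055],"angular": [0,0,0]},
  ],
)

```text
t: 9.85
eef_pos: [0.6138, 0.1297, 0.2275]
tool_rot: [0.257, 0.556, 0.775, 0.158]
contact_force: [0.6, 0.5, -0.2]
gripper_width: 0.004
grasp_force: 0.0
```

```bash
python3 plan2.py 2 52 20 -6;python3 plan2.py 36 52 18 -6
```

```text
t 9.85 pos [0.6138 0.1297 0.2275] F [ 0.6098  0.5405 -0.2308] w 0.004248841818899141
target [0.6233 0.1062 0.2351] offset [-0.0262  0.0036  0.0002] ang [0.0016 0.0007 0.5474]
now r,ang,ax(tip) 0.056744802451262503 -46.2454055844595 -0.005824946076720447 tool z [ 0.5736 -0.0397 -0.8181]
t 9.85 pos [0.6138 0.1297 0.2275] F [ 0.6098  0.5405 -0.2308] w 0.004248841818899141
target [0.6209 0.0721 0.2351] offset [-0.0578 -0.0095  0.0002] ang [0.0018 0.0002 1.3029]
now r,ang,ax(tip) 0.056744802451262503 -46.2454055844595 -0.005824946076720447 tool z [ 0.5736 -0.0397 -0.8181]
```

Emit:
drive_tool(
  deltas=[
    {"gripper": 255,"offset": [-0.0045,0,0],"angular": [0,0,0]},
    {"gripper": 255,"offset": [-0.01,0.0017,0],"angular": [0,0,0.133]},
    {"gripper": 255,"offset": [-0.0157,0.0027,0],"angular": [0,0,0.267]},
    {"gripper": 255,"offset": [-0.0215,0.0032,0],"angular": [0,0,0.4]},
    {"gripper": 255,"offset": [-0.0272,0.003,0],"angular": [0,0,0.533]},
  ],
)

```text
t: 10.35
eef_pos: [0.6221, 0.1085, 0.2362]
tool_rot: [0.216, 0.704, 0.643, 0.211]
contact_force: [0.9, 4.9, -3.1]
gripper_width: -0.002
grasp_force: 2.8
```

```bash
python3 plan2.py 20 52 18 -6;python3 plan2.py 30 52 18 -6
```

```text
t 10.35 pos [0.6221 0.1085 0.2362] F [ 0.9413  4.8836 -3.0997] w -0.00221942606626789
target [0.6239 0.0871 0.2365] offset [-0.0212  0.0033  0.0016] ang [ 0.0007 -0.0088  0.4141]
now r,ang,ax(tip) 0.056098501559395934 -21.313328168544462 -0.004293961465429361 tool z [ 0.5745 -0.0329 -0.8179]
t 10.35 pos [0.6221 0.1085 0.2362] F [ 0.9413  4.8836 -3.0997] w -0.00221942606626789
target [0.6224 0.0776 0.2359] offset [-0.0308  0.0025  0.0015] ang [-0.0001 -0.0088  0.6364]
now r,ang,ax(tip) 0.056098501559395934 -21.313328168544462 -0.004293961465429361 tool z [ 0.5745 -0.0329 -0.8179]
```

Emit:
drive_tool(
  deltas=[
    {"gripper": 255,"offset": [-0.0065,0.0015,0.0005],"angular": [0,0,0.13]},
    {"gripper": 255,"offset": [-0.0125,0.0025,0.001],"angular": [0,0,0.26]},
    {"gripper": 255,"offset": [-0.0185,0.003,0.0015],"angular": [0,0,0.38]},
    {"gripper": 255,"offset": [-0.0245,0.003,0.0015],"angular": [0,0,0.51]},
    {"gripper": 255,"offset": [-0.0308,0.0025,0.0015],"angular": [0,0,0.636]},
  ],
)

```text
t: 10.85
eef_pos: [0.6231, 0.0786, 0.2374]
tool_rot: [0.157, 0.84, 0.449, 0.259]
contact_force: [-1.0, 7.5, 1.7]
gripper_width: -0.004
grasp_force: 2.7
```

```bash
python3 plan2.py 36 52 18 -6; python3 - <<'E'
from station import optics
import cv2,numpy as np
a=optics.read_camera('top')[125:260,193:323];b=optics.read_camera('side')[150:285,185:315]
c=np.hstack([cv2.resize(i,(390,405),interpolation=cv2.INTER_CUBIC) for i in(a,b)])
cv2.imwrite('pics/z3.png',c)
E
```

```text
t 10.85 pos [0.6231 0.0786 0.2374] F [-0.974   7.5412  1.7442] w -0.0038913067277638563
target [0.6209 0.0721 0.2351] offset [-0.0071  0.0009  0.0008] ang [-0.0007 -0.0118  0.1346]
now r,ang,ax(tip) 0.056240292403469165 9.645427496474177 -0.005091504998743834 tool z [ 0.5768 -0.0316 -0.8162]
```

View pics/z3.png

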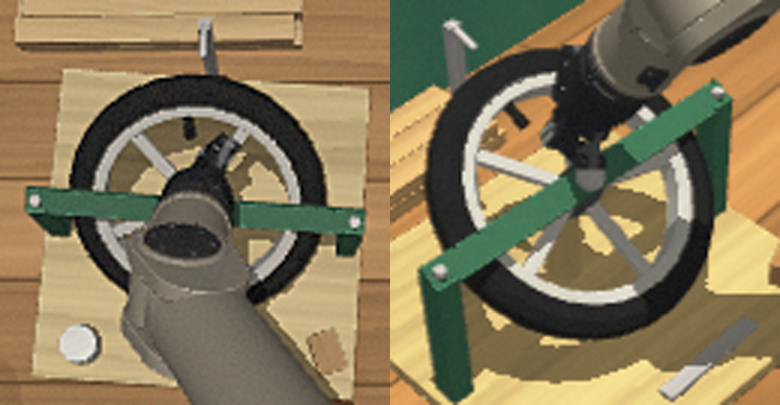

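Valve tip in the top crop is about (190,138), and in the side crop (132,127), still a little short of twelve.

```bash
cat > va2.py <<'E'
# dark blob axis near predicted valve: angle = argmin darkness-weighted profile at radius 80..98 mm
from h import *
from station import optics
import sys
s=np.load('s.npy')
for n in('top','side'):
    g=cv2.cvtColor(optics.read_camera(n),cv2.COLOR_BGR2GRAY).astype(np.float32);m=optics.camera_model(n)
    a=np.arange(-22,22,.25);P=np.zeros(len(a))
    for r in(.083,.088,.093,.098):
        uv=np.array([proj(m,toW(s,wheel(r,np.radians(t),.010))) for t in a],np.float32)
        P+=cv2.remap(g,uv[:,:1].copy(),uv[:,1:].copy(),cv2.INTER_LINEAR)[:,0]
    P/=4; w=P<55; print(n,a[w].min() if w.any() else None,a[w].max() if w.any() else None,np.average(a[w],weights=55-P[w]) if w.any() else None); print(P[::6].astype(int))
E
python3 va.py 190 138 132 127; python3 va2.py
```

```text
top -8.400000000009754 0.011291521946886872
side -8.200000000009766 0.11038375579402054
top -9.5 -2.25 -5.778790100103876
[93 93 93 94 95 95 97 91 66 38 23 23 29 45 81 91 95 93 94 93 93 93 91 87
 78 67 60 65 72 84]
side -10.0 -4.25 -7.016377644966254
[149 151 154 152 151 151 134  94  52  38  38  37  57 105 135 147 147 146
 146 145 145 145 145 144 144 143 142 133 114  77]
```

Emit:
drive_tool(
  deltas=[
    {"gripper": 255,"offset": [-0.0015,0.0004,0],"angular": [0,0,0.037]},
    {"gripper": 255,"offset": [-0.003,0.0008,0],"angular": [0,0,0.074]},
    {"gripper": 255,"offset": [-0.0046,0.001,0],"angular": [0,0,0.111]},
    {"gripper": 255,"offset": [-0.0046,0.001,0],"angular": [0,0,0.111]},
    {"gripper": 255,"offset": [-0.0046,0.001,0],"angular": [0,0,0.111]},
  ],
)

```text
t: 11.55
eef_pos: [0.6223, 0.0722, 0.2361]
tool_rot: [0.148, 0.859, 0.414, 0.264]
contact_force: [1.1, 5.6, 5.6]
gripper_width: 0.001
grasp_force: 3.0
```

```bash
python3 va2.py; python3 plan2.py 36 52 18 -6
```

```text
top -4.5 2.0 -1.233638417051763
[94 94 94 93 94 93 93 93 95 95 91 69 42 21 26 28 50 85 91 94 94 93 93 93
 94 96 92 84 76 66]
side -5.25 0.5 -2.2221106683913714
[150 151 154 152 151 151 150 150 147 133 105  59  39  39  39  48  98 134
 147 146 143 143 144 143 142 142 142 145 145 144]
t 11.65 pos [0.6223 0.0721 0.236 ] F [1.4844 5.0838 4.8695] w 0.0004122981885056826
target [0.6209 0.0721 0.2351] offset [-0.001  -0.0013 -0.    ] ang [ 0.0021 -0.0065  0.0296]
now r,ang,ax(tip) 0.056614860412138826 16.328632596093552 -0.006015722245693425 tool z [ 0.5763 -0.0364 -0.8164]
```

Emit:
drive_tool(
  deltas=[
    {"gripper": 255,"offset": [-0.0006,0.0001,0],"angular": [0,0,0.013]},
    {"gripper": 255,"offset": [-0.0012,0.0003,0],"angular": [0,0,0.027]},
    {"gripper": 255,"offset": [-0.0012,0.0003,0],"angular": [0,0,0.027]},
    {"gripper": 255,"offset": [-0.0012,0.0003,0],"angular": [0,0,0.027]},
  ],
)

```text
t: 12.05
eef_pos: [0.6219, 0.0708, 0.2357]
tool_rot: [0.146, 0.863, 0.404, 0.266]
contact_force: [-0.1, 5.1, 5.6]
gripper_width: -0.002
grasp_force: 2.8
```

```bash
python3 plan2.py 36 52 18 -6; python3 va2.py; python3 - <<'E'
from h import *
from station import optics
s=np.load('s.npy')
out=[]
for n in('top','side'):
    a=optics.read_camera(n);m=optics.camera_model(n)
    p=proj(m,toW(s,wheel(.125,0,.006)));c=(int(p[0])-25,int(p[1])-30);print(n,c)
    im=cv2.resize(a[c[1]:c[1]+60,c[0]:c[0]+50],None,fx=8,fy=8,interpolation=cv2.INTER_CUBIC)
    for r,ax in((.172,0),(.078,.006),(.106,.006)):
        q=(proj(m,toW(s,wheel(r,0,ax)))-c+.5)*8;cv2.circle(im,tuple(int(x) for x in q),3,(0,0,255),-1)
    out.append(im)
cv2.imwrite('pics/z4.png',np.hstack(out))
E
```

```text
t 12.05 pos [0.6219 0.0708 0.2357] F [-0.1468  5.0756  5.6164] w -0.0018532221988992513
target [0.6209 0.0721 0.2351] offset [ 0.0003 -0.0017 -0.0001] ang [ 0.0022 -0.0062  0.0025]
now r,ang,ax(tip) 0.05654100998919185 17.75447124718918 -0.006087055430838498 tool z [ 0.5762 -0.0367 -0.8165]
top -3.5 4.0 0.2773834160598815
[95 94 93 93 92 93 94 94 95 95 97 97 64 31 25 25 26 36 81 99 95 93 93 93
 93 94 94 91 87 75]
side -3.25 2.25 -0.7590045232884594
[149 150 154 152 151 151 150 150 150 150 139 106  67  38  39  41  49  92
 135 144 145 145 144 143 142 142 142 143 144 145]
top (234, 127)
side (197, 147)
```

View pics/z4.png

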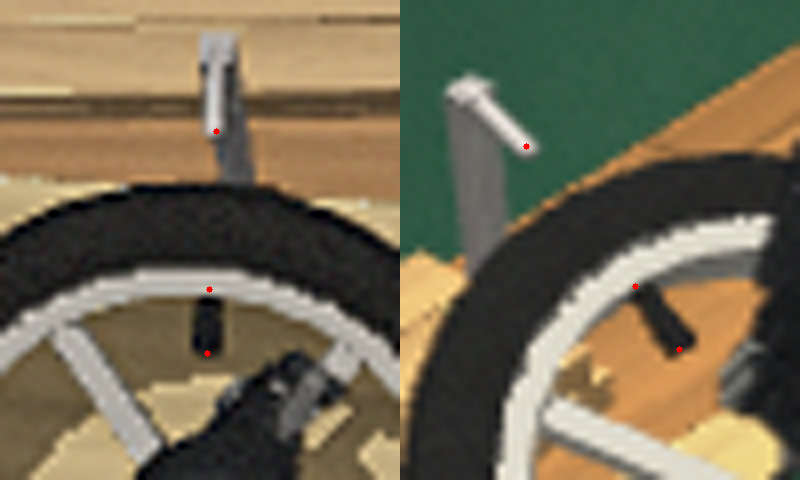

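The model's dots land on the pointer end in both views, at (216,131) and (527,146), and the valve stem lies on the twelve o'clock dots to within about 1°. Letting go, then backing off.

Emit:
drive_tool(
  deltas=[
    {"gripper": 255,"offset": [0.002,0,0],"angular": [0,0,0]},
    {"gripper": 255,"offset": [0.005,-0.001,0],"angular": [0,0,0]},
    {"gripper": 255,"offset": [0.005,-0.001,-0.02],"angular": [0,0,0]},
    {"gripper": 255,"offset": [0.005,-0.001,-0.06],"angular": [0,0,0]},
    {"gripper": 255,"offset": [0.005,-0.001,-0.1],"angular": [0,0,0]},
  ],
)

```text
t: 12.75
eef_pos: [0.5644, 0.0768, 0.3166]
tool_rot: [0.146, 0.865, 0.403, 0.262]
contact_force: [0.9, -0.7, 1.0]
gripper_width: 0.004
grasp_force: 0.0
```

Emit:
drive_tool(
  deltas=[
    {"gripper": 255,"offset": [0,0,-0.04],"angular": [0,0,0]},
    {"gripper": 255,"offset": [0,0,-0.08],"angular": [0,0,0]},
    {"gripper": 255,"offset": [0,0,-0.11],"angular": [0,0,0]},
    {"gripper": 255,"offset": [0,0,-0.11],"angular": [0,0,0]},
    {"gripper": 255,"offset": [0,0,-0.11],"angular": [0,0,0]},
  ],
)

```text
t: 13.25
eef_pos: [0.5022, 0.0811, 0.4073]
tool_rot: [0.147, 0.864, 0.403, 0.264]
contact_force: [0.3, -0.8, -0.5]
gripper_width: -0.001
grasp_force: 0.0
```

```bash
python3 va2.py; python3 - <<'E'
from h import *
from station import optics
s=np.load('s.npy')
out=[]
for n in('top','side'):
    a=optics.read_camera(n);m=optics.camera_model(n)
    p=proj(m,toW(s,wheel(.08,0,.006)));c=(int(p[0])-33,int(p[1])-45)
    im=cv2.resize(a[c[1]:c[1]+90,c[0]:c[0]+66],None,fx=6,fy=6,interpolation=cv2.INTER_CUBIC)
    for r,ax in((.172,0),(.078,.006)):
        q=(proj(m,toW(s,wheel(r,0,ax)))-c+.5)*6;cv2.circle(im,tuple(int(x) for x in q),2,(0,0,255),-1)
    out.append(im)
cv2.imwrite('pics/z5.png',np.hstack(out))
E
```

```text
top -3.5 4.0 0.11866709467580959
[92 93 92 92 93 93 93 93 92 93 94 97 63 29 26 21 24 42 84 98 94 92 93 92
 93 93 92 92 94 93]
side -3.25 2.25 -0.7139540295133695
[150 151 153 152 151 151 150 150 150 150 139 106  67  40  38  41  49  93
 136 144 146 145 144 143 142 142 142 143 144 145]
```

View pics/z5.png

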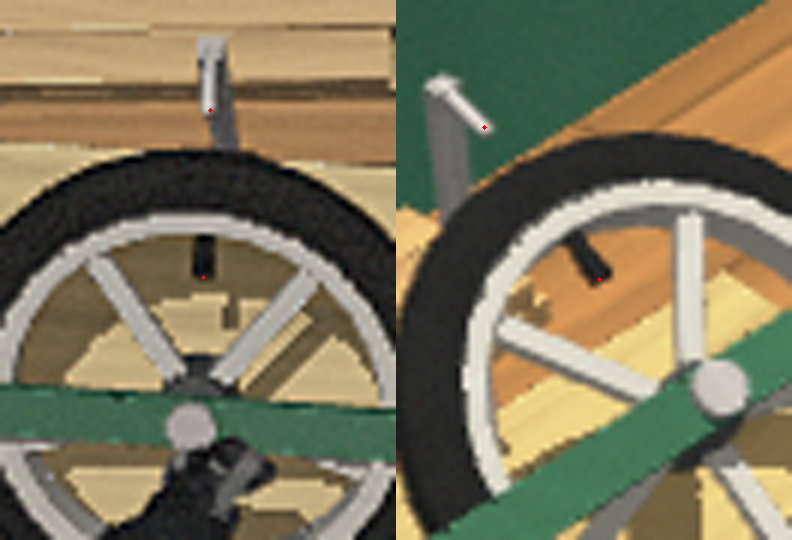

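The valve tip sits on the twelve o'clock dot in both views, at (203,277) and (599,280), and lines up with the pointer. The hand is clear of the wheel, so I'm handing in.

```bash
python3 -c "
from station import bot
print(bot.hand_in())"
```

```text
the job is handed in; nothing more can be done
None
```

I turned the wheel clockwise in three gentle spoke pushes until the valve stem was at twelve o'clock, within about 1° by both cameras. I then let go, backed the hand clear and handed the job in at about 13 s; no verdict came back.

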